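# Open the tasting bin for a customer and ease its lid shut

### The arm

A 6-joint arm with a two-finger parallel gripper is mounted at the origin on the work surface. World frame = base frame: x ahead of the robot, y to its left, z up, the work surface at z = 0. Lengths are in m, angles in rad, forces in N, time in s.
With the tool pointing down it reaches from about 0.25 to 0.775 m from the base axis. Payload 4 kg.
Tool frame: the origin (TCP) lies where the fingers leave the gripper's body, on its centre line; the fingertips stand 97 mm ahead of it and the grasp point (between the pads) lies 78 mm ahead of it; z points along the fingers, x is the direction in which the jaws open and shut, and the axes are right-handed (so a half turn about z gives the same grasp; the last joint's range is limited). The gripper opens to 94 mm and grips with 3 to 60 N. Pads are 16 mm wide; open, the fingers measure 119 mm over their backs; the gripper's body (75 mm by 177 mm) begins 78 mm behind the grasp point.
Start: joints at [-1.249, 0.087, 1.371, -0, 1.684, -0.103], TCP at [0.227, -0.501, 0.303] pointing down, gripper open.
Joint ranges: [-3.1, 3.1], [-0.76, 2.03], [0.27, 2.55], [-1.08, 4.22], [0.17, 2.65], [-2.57, 2.57]. Speed limits (rad/s): [2.79, 2.79, 3.14, 3.14, 3.14, 3.14].

### API

Orientations are given as [roll, pitch, yaw] about the fixed x, y, z axes, in that order (R = Rz(yaw) Ry(pitch) Rx(roll)).
In Python, from bench import * gives the robot as it stands.
- The arm moves only by the tool jog_arm, never from a script. Its argument "moves" is a list of rows, each a list of 7 numbers: the turn, a rotation vector about the world's x, y, z in rad, then the shift along the world's x, y, z in mm, then the finger opening in mm, from 0 to 94. In form: [[rx, ry, rz, tx, ty, tz, fingers], ...]. A call has 1 to 12 rows; each row shifts and turns the commanded pose from where the row before left it; what a row does not reach is not made up. A row lasts 1/8 s, in which the tool goes at most 62.5 mm and 10.7 degrees, less where a joint would pass 70% of its speed; a pose out of reach is approached as far as the arm can. A call is refused whole if a number of a shift passes 62.5 or a number of a turn 0.188, either way. A call with a gripper value outside its range is refused whole. The fingers move at their own pace and stop on an object; the grip force is fixed at half the most. Time passes only in rows, so rows that do not move let the fingers close. It gives the time, the measured TCP pose, the force and the opening at its end, in the units of the state.
- get_obs(): the state, without advancing time (a new reading comes with each control period).
- snapshot(name): name is "scene" or "top" or "wrist"; returns the picture (400x640x3 uint8, red, green, blue); there is no depth.
- get_calibration(name): a dict with "camera_matrix" (3x3 intrinsics, pixels), "k1" (the pictures are not rectified: a ray, as slopes to the right and down, at radius r is drawn at 1 + k1 r^2 times it, then the intrinsics apply), "R" (3x3) and "t" (3): a world point X has camera coordinates R X + t. Camera axes: x right, y down, z forward; pixel columns grow to the right and rows downward; lengths in m; the calibration is good to about 2 mm. A picture is of the moment at which its call begins: read the wrist's pose just before it. get_calibration takes no time and is no camera call; for the wrist camera it gives the pose at the moment of the call.
- close_job(): hands the job in, once; it reports no verdict.
Trained networks look in the newest picture that a camera, given by its name, has taken for a name from the list of things; names that differ only in an ending like _2 or _b are one class to them, and where a whole thing is asked for, a point or a joint stands for the part that bears it (a point fixed in the world has none). Each returns a list of dicts, best first, with "conf" (0 to 1); they miss things now and then, are a little off and sometimes report something else, mostly with a low value. They report only what shows in the picture. A call takes as long as a camera call.
- look_for(label, camera): "bbox" ([left, top, right, bottom] in pixels, round what is visible of it).
The state is a dict: "time": time; "joint_positions": joint angles; "qvel": joint speeds; "joint_torque": joint torques, N m; "tool_pos": TCP position; "ee_rot": TCP orientation; "wrist_force": force on the tool from outside, world axes, zero at the start; "wrist_torque": the same for the moment, N m; "width": finger opening in m.
Only numpy, scipy, OpenCV 4.12 (cv2) and the standard library are available. Lean on these libraries where they do the work, as an engineer would, in place of code of your own. Each camera call takes 0.05 s, during which the arm holds its last target.

### The job

A customer at the bread stall wants to taste: press down the front lever of the bin that holds the small cut bread cubes until its lid stands fully open, keep it open for at least two seconds, then let the lever up gradually so that the lid comes down gently and shuts without slamming. Work only the lever, with the tips or outside of the fingers: do not touch either lid, leave the bin of round rolls shut, leave the loaf, bottle and jar standing where they are, and finish with the hand clear.

Things in the scene. Friction and masses are not known exactly. Their poses are not given: they have to be found in the camera images.
- cubes_bin: Wooden counter bin holding small cut bread cubes (25 mm), fixed, 220 mm deep (x) by 180 wide (y), top at 112 mm; origin: centre of its underside. Its -x side is the front, towards the robot. A U-shaped steel lever (207 mm wide) has an arm along each side, pivoted at x -20, z 75 mm, and a cross bar 90 mm ahead of the front wall; rods from the arms' rear ends raise the lid when the bar is pressed
- cubes_cover: Lid of the cubes bin, not to be touched: clear panel in a metal frame, 226 mm deep, 186 wide, 8 thick. Origin amid its underside, 118 mm above the table when shut; x to the rear, z up when shut, tilting 66 degrees (1.15 rad) towards the rear when fully open. Hinged at the back edge, it swings up and away from the robot. Shut, its front edge is 84 mm behind the middle of the press plate
- cubes_plate (a point): Middle of the top of the press plate on the cross bar of the cubes bin's lever: flat steel, 46 mm front to back, 90 mm sideways, 6 thick; press down here. Moves with the lever: 111 mm above the table at rest, about 60 mm lower fully down, on a 180 mm arc about the pivot (under 6 mm horizontally), its slope going from 9 degrees up at the front to 10 down. x to the bin's rear, y along the bar
- cubes_lever (a joint): Angle of the cubes bin's lever, rad: 0 at rest (front up, lid shut), 0.33 fully down on its stop (lid fully open). The lid turns 3 times as fast near shut, 7 times near open. It takes about 4 to 10 N on the plate, nearly the same all along; the lid's weight pushes the plate up again, so it follows a finger drawn up slowly; let go, the lid falls and slams
- rolls_bin: The other bread bin, same make, size and frame, holding four round rolls 74 mm across; fixed, beside the cubes bin (which is left and which is right varies). To be left alone
- rolls_cover: Lid of the rolls bin, like that of the cubes bin. It stays shut and is not to be touched
- rolls_plate (a point): Middle of the top of the press plate of the rolls bin's lever, like that of the cubes bin; not to be pressed
- loaf_mid (a point): Round loaf of bread, 170 mm across and 82 mm high, loose on the table; the point is on its axis, 40 mm up. Bystander
- oil_bottle_mid (a point): Amber glass oil bottle, 60 mm across and 190 mm high, loose, standing; the point is on its axis, half-way up. Bystander
- jam_jar_mid (a point): Jam jar, 62 mm across and 75 mm high, loose, standing between the robot and the bins; the point is on its axis, half-way up. Bystander

How it is judged:
On the way:
1. the lid of the cubes bin stands fully open (within about 10 degrees of its stop) and is kept there for two seconds (angle between cubes_cover's own z axis and vertical above 0.98 rad), for 1.9 s.
At the end, for the whole second after the job is handed in: the cubes bin's lid is shut and still (within 0.03 rad), its lever is back up, the rolls bin is shut, and loaf, bottle and jar are within 30 mm of where they stood (angle between each of cubes_cover, rolls_cover's own z axis and vertical below 0.03 rad and value of joint cubes_lever below 0.015 rad and angular speed of cubes_cover below 0.05 rad/s and distance of each of loaf_mid, oil_bottle_mid, jam_jar_mid from where it was at the start of the episode below 0.03 m); the robot touches nothing.
It fails at once if the lid slams: it falls faster than 2 rad/s (about 0.45 m/s at its front edge) in the last 14 degrees before it shuts (angle between cubes_cover's own z axis and vertical below 0.25 rad and angular speed of cubes_cover above 2 rad/s and velocity of joint cubes_lever below -0.3 rad/s).
It fails at once if the robot touches the lid of the cubes bin (contact force between any of the fingers, the arm and cubes_cover above 0.5 N).
It fails at once if the robot touches the lid of the rolls bin (contact force between any of the fingers, the arm and rolls_cover above 0.5 N).
It fails at once if the rolls bin is opened (angle between rolls_cover's own z axis and vertical above 0.1 rad).
It fails at once if the loaf, the bottle or the jar is pushed, lifted or knocked over (distance of any of loaf_mid, oil_bottle_mid, jam_jar_mid from where it was at the start of the episode above 0.03 m).
It also fails if it takes over 45 s, if anything falls off the work surface, if the arm or the gripper's body presses on something with over 40 N, if the wrist force passes 120 N, or if a joint passes its speed limit or range.

## Working session

There is one attempt and no reset: what is moved stays moved. The work goes in short steps, Python scripts to look and compute and a tool call to move; the robot and the scene stay as the last step left them, time stands still between calls to the robot, and variables do not carry over. Pictures are saved under pics/ and viewed, and the job is handed in when it is done.

Besides the shell and the picture viewer there is one more tool, called after "Call:" by a JSON object that holds its "name" and its "arguments", one argument or row to a line. jog_arm: Moves the arm, as the interface text tells. Its arguments: {"type":"object","properties":{"moves":{"type":"array","items":{"type":"array","items":{"type":"number"}}}},"required":["moves"]}

```bash
mkdir -p pics; ls
python3 - <<'E'
from bench import *
import cv2
for n in ("scene","top"):
    im=snapshot(n); cv2.imwrite(f"pics/{n}0.png",im[:,:,::-1])
    for l in ("cubes_bin","rolls_bin","cubes_plate","rolls_plate","loaf_mid","oil_bottle_mid","jam_jar_mid","cubes_cover"):
        print(n,l,[(round(d["conf"],2),[round(v) for v in d["bbox"]]) for d in look_for(l,n)[:3]])
o=get_obs();print(o)
E
```

```text
pics
scene cubes_bin [(0.81, [237, 198, 325, 301]), (0.56, [158, 214, 207, 256])]
scene rolls_bin [(0.82, [366, 176, 443, 265])]
scene cubes_plate [(0.69, [234, 194, 323, 288])]
scene rolls_plate [(0.68, [368, 178, 442, 251])]
scene loaf_mid [(0.81, [157, 214, 206, 256])]
scene oil_bottle_mid [(0.79, [446, 157, 466, 194])]
scene jam_jar_mid [(0.53, [313, 173, 330, 194]), (0.19, [237, 199, 293, 288])]
scene cubes_cover [(0.62, [247, 213, 322, 284])]
top cubes_bin [(0.68, [337, 98, 415, 203])]
top rolls_bin [(0.81, [204, 96, 288, 200]), (0.57, [204, 116, 284, 199])]
top cubes_plate []
top rolls_plate [(0.96, [205, 116, 287, 200]), (0.3, [339, 116, 417, 201])]
top loaf_mid [(0.93, [442, 173, 487, 222]), (0.71, [341, 98, 405, 172])]
top oil_bottle_mid [(0.68, [335, 98, 415, 202]), (0.65, [140, 184, 174, 198])]
top jam_jar_mid [(0.48, [298, 228, 315, 247])]
top cubes_cover [(0.83, [340, 100, 406, 170])]
{'time': 0.9, 'joint_positions': array([-1.24905721e+00,  8.71577532e-02,  1.37072514e+00,  3.66127902e-05,
        1.68356820e+00, -1.03146358e-01]), 'qvel': array([ 1.64836355e-03,  3.08015287e-04,  5.76175033e-04, -2.04288715e-05,
       -1.57365026e-03,  1.35360934e-03]), 'joint_torque': array([ 2.36070518e-03, -3.40030825e+01, -3.02600420e+01,  7.20007159e-02,
        2.34771590e-02, -5.28501104e-06]), 'tool_pos': array([ 0.22670155, -0.50111037,  0.30271622]), 'ee_rot': array([-3.14157104e+00, -1.44557352e-04, -1.14590674e+00]), 'wrist_force': array([ 0.53522578,  0.56285075, -0.77366454]), 'wrist_torque': array([-0.00655728, -0.02465316,  0.0589027 ]), 'width': 0.09402117121246528}
```

Run:
```python
import cv2
a=cv2.imread("pics/top0.png"); cv2.imwrite("pics/topz.png",cv2.resize(a[80:280,120:520],(800,400),interpolation=cv2.INTER_CUBIC))
cv2.imwrite("pics/topc.png",cv2.resize(a[90:215,320:440],None,fx=4.8,fy=4.8,interpolation=cv2.INTER_CUBIC))
```

```text
(no output)
```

View pics/scene0.png

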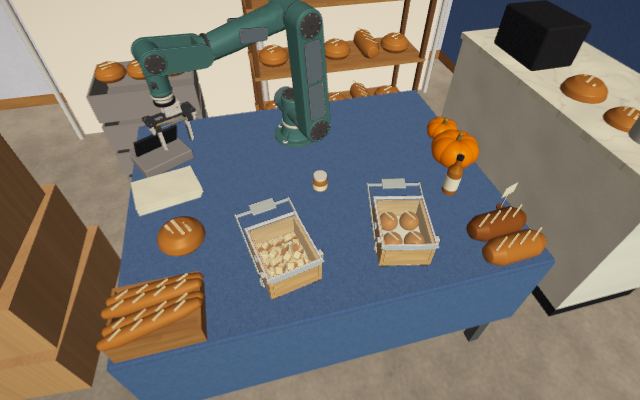

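View pics/topz.png

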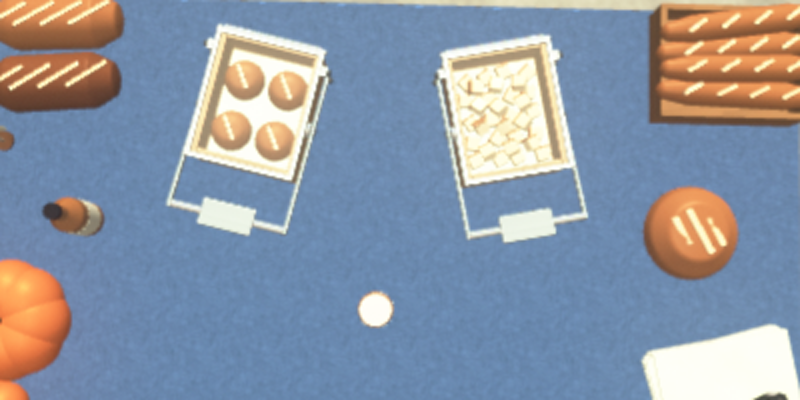

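View pics/topc.png

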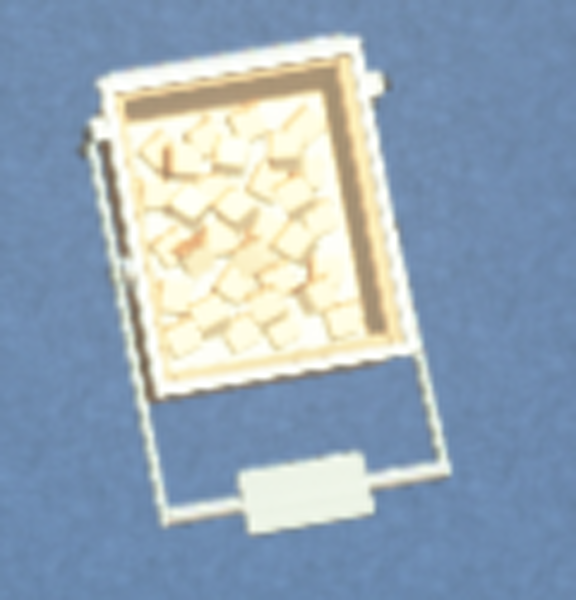

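The scene picture shows the cubes bin at about (280,250). In the top picture its press plate is centred near (384,193), on the robot's right, and its lid front edge runs from (352,172) to (406,163). The jar is at (307,234) and the loaf at (465,196).

```bash
cat > h.py <<'E'
from bench import *
import numpy as np, cv2
def ray(n,uv,z):
    c=get_calibration(n);K=np.array(c["camera_matrix"]);R=np.array(c["R"]);t=np.array(c["t"]);k=c["k1"]
    d=np.array([[k,0,0,0]],float)
    p=cv2.undistortPoints(np.array([[uv]],float),K,np.array([k,0,0,0.]))[0,0]
    C=-R.T@t; v=R.T@np.array([p[0],p[1],1]); return C+v*(z-C[2])/v[2]
def proj(n,X):
    c=get_calibration(n)
    return cv2.projectPoints(np.array([X],float),cv2.Rodrigues(np.array(c["R"]))[0],np.array(c["t"],float),np.array(c["camera_matrix"]),np.array([c["k1"],0,0,0.]))[0][0,0]
E
python3 - <<'E'
from h import *
f=lambda x,y:(320+(x+.5)/4.8-.5,90+(y+.5)/4.8-.5)
P=[ray("top",f(*p),.111) for p in [(241,470),(361,453),(373,512),(250,533)]]
L=[ray("top",f(*p),.126) for p in [(98,82),(358,38),(415,352),(155,397)]]
for p in P+L: print(np.round(p,4))
pc=np.mean(P,0);lc=np.mean(L,0);print("plate",pc,"lid",lc)
u=(L[0]+L[1]-L[2]-L[3])[:2]; print("yaw lid",np.arctan2(u[1],u[0]), np.linalg.norm(u)/2)
w=(L[0]-L[1]+L[3]-L[2])[:2];print("yaw w",np.arctan2(-w[0],w[1]),np.linalg.norm(w)/2)
v=(lc-pc)[:2];print("yaw pl",np.arctan2(v[1],v[0]),np.linalg.norm(v))
th=np.arctan2(v[1],v[0])
print("pix scene", proj("scene",pc), proj("scene",lc))
for uv,z in [((307,236),.075),((464.5,197),.06)]: print(ray("top",uv,z))
c=get_calibration("top");print(-np.array(c["R"]).T@np.array(c["t"]))
E
```

```text
[ 0.5539 -0.1886  0.111 ]
[ 0.5679 -0.2733  0.111 ]
[ 0.5264 -0.2821  0.111 ]
[ 0.5096 -0.1955  0.111 ]
[ 0.8255 -0.0817  0.126 ]
[ 0.8621 -0.2657  0.126 ]
[ 0.6386 -0.3079  0.126 ]
[ 0.6025 -0.1257  0.126 ]
plate [ 0.53945536 -0.23486279  0.111     ] lid [ 0.73219735 -0.19526594  0.126     ]
yaw lid 0.19081257551370473 0.22734321961887763
yaw w 0.19572777945847186 0.18666544089724374
yaw pl 0.20262050235565907 0.19676733124043935
pix scene [262.04320993 206.06070051] [282.22761363 243.11976161]
[0.38512025 0.0203796  0.075     ]
[ 0.53239059 -0.52751236  0.06      ]
[0.42854705 0.00583889 1.67392955]
```

Run:
```python
import cv2
a=cv2.imread("pics/scene0.png"); cv2.imwrite("pics/scc.png",cv2.resize(a[185:305,225:345],None,fx=4.8,fy=4.8,interpolation=cv2.INTER_CUBIC))
```

```text
(no output)
```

View pics/scc.png

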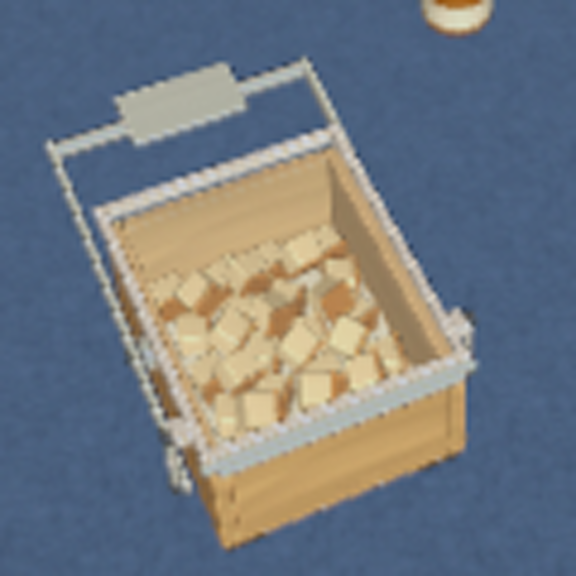

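Plate at about (0.539, -0.235, 0.111) with a yaw of about 0.195, and the scene view agrees. I'll approach high with the fingers closed and the jaw axis along the bar.

Call:
{"name": "jog_arm", "arguments": {
  "moves": [
    [0, 0, -0.029, 38, 33, 0, 0],
    [0, 0, -0.029, 38, 33, 0, 0],
    [0, 0, -0.029, 38, 33, 0, 0],
    [0, 0, -0.029, 38, 33, 0, 0],
    [0, 0, -0.029, 38, 33, -10, 0],
    [0, 0, -0.029, 38, 33, -10, 0],
    [0, 0, -0.029, 38, 33, -10, 0],
    [0, 0, -0.027, 42, 34, -10, 0],
    [0, 0, 0, 0, 0, 0, 0],
    [0, 0, 0, 0, 0, 0, 0]
  ]
}}

```text
time: 2.15
tool_pos: [0.5344, -0.2363, 0.2627]
ee_rot: [3.141, -0.0, -1.376]
wrist_force: [1.1, -0.2, 0.2]
width: 0.0007
```

Run:
```python
from h import *
o=get_obs();print(o["time"],o["tool_pos"],o["ee_rot"],o["width"],o["wrist_force"],o["joint_positions"])
for n in ("wrist","top"):
    cv2.imwrite(f"pics/{n}1.png",snapshot(n)[:,:,::-1])
print(proj("wrist",[.539,-.235,.111]))
a=cv2.imread("pics/top1.png"); cv2.imwrite("pics/top1c.png",cv2.resize(a[90:240,300:460],None,fx=4,fy=4,interpolation=cv2.INTER_CUBIC))
```

```text
2.15 [ 0.53444683 -0.23633938  0.26269195] [ 3.14081229e+00 -4.50755140e-04 -1.37552762e+00] 0.0006568606827509599 [ 1.13727543 -0.21218189  0.15560709] [-5.12997447e-01  1.74559515e-01  1.35229900e+00 -8.50813996e-04
  1.61503357e+00  8.62492846e-01]
[319.56612588 212.4909536 ]
```

View pics/wrist1.png

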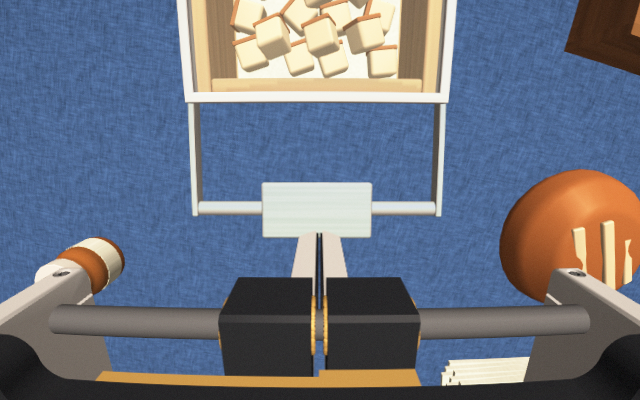

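View pics/top1c.png

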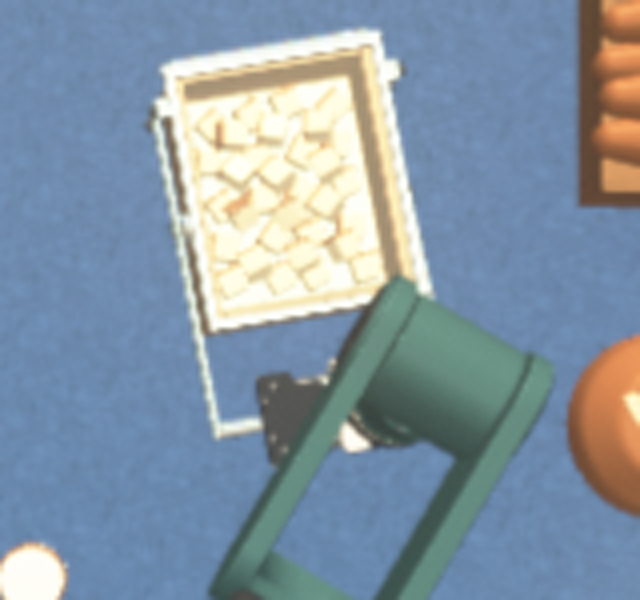

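The wrist view shows the plate at (317,210), within 2–3 px of the prediction (319.6,212.5). The top view shows the wrist near the lid's front right corner, so I'll check that clearance for the lid's swing in the scene view.

Run:
```python
from h import *
im=snapshot("scene")[:,:,::-1]
cv2.imwrite("pics/scene1c.png",cv2.resize(im[60:310,140:390],None,fx=2.4,fy=2.4,interpolation=cv2.INTER_CUBIC))
c=get_calibration("wrist");C=-np.array(c["R"]).T@np.array(c["t"]);o=get_obs()
th=.195;d=C-o["tool_pos"];print("cam",C,"fwd",d[0]*np.cos(th)+d[1]*np.sin(th),d)
```

```text
cam [ 0.60926896 -0.2205508   0.34585637] fwd 0.07713297228874867 [0.07531898 0.01672872 0.08248876]
```

View pics/scene1c.png

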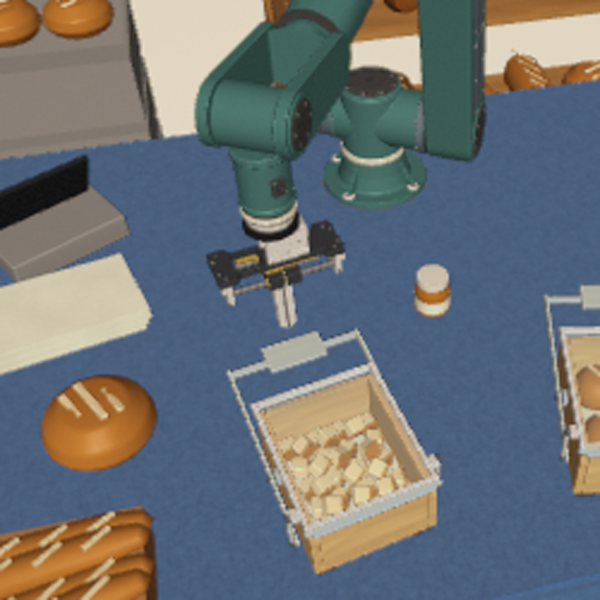

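Scene view: the wrist column stands upright over the gripper, with the tips at about (287,325), and nothing hangs over the lid. For extra margin I'll lean the gripper body slightly back from the bin, then descend to just above the plate.

Call:
{"name": "jog_arm", "arguments": {
  "moves": [
    [0.012, -0.059, 0, -5, -1, -10, 0],
    [0.011, -0.059, 0, -5, -1, -10, 0],
    [0, 0, 0, 0, 0, -12, 0],
    [0, 0, 0, 0, 0, -10, 0],
    [0, 0, 0, 0, 0, -4, 0],
    [0, 0, 0, 0, 0, -3, 0],
    [0, 0, 0, 0, 0, -3, 0],
    [0, 0, 0, 0, 0, 0, 0]
  ]
}}

```text
time: 3.3
tool_pos: [0.525, -0.2381, 0.2109]
ee_rot: [-3.021, -0.001, -1.376]
wrist_force: [0.5, 1.1, 0.7]
width: 0.0002
```

Run:
```python
from h import *
from scipy.spatial.transform import Rotation as Ro
o=get_obs();R=Ro.from_euler("xyz",o["ee_rot"]).as_matrix();print(o["time"],o["tool_pos"],o["tool_pos"]+R[:,2]*.097,o["wrist_force"])
cv2.imwrite("pics/wrist2.png",snapshot("wrist")[:,:,::-1])
```

```text
3.3 [ 0.52495344 -0.23806903  0.21087344] [ 0.53641352 -0.23587014  0.1145779 ] [0.4687627  1.10118319 0.71750793]
```

View pics/wrist2.png

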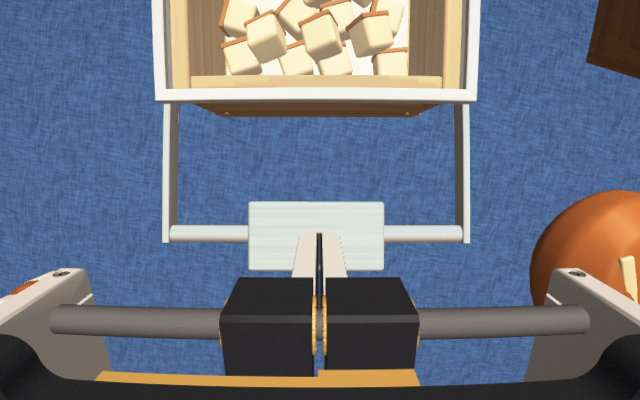

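The tips at (319,233) sit over the plate's middle at (316,236), about 3 mm above it. I'll press down.

Call:
{"name": "jog_arm", "arguments": {
  "moves": [
    [0, 0, 0, 0, 0, -4, 0],
    [0, 0, 0, 0, 0, -4, 0],
    [0, 0, 0, 0, 0, -4, 0],
    [0, 0, 0, 0, 0, -4, 0],
    [0, 0, 0, 0, 0, -4, 0],
    [0, 0, 0, 0, 0, -4, 0],
    [0, 0, 0, 0, 0, -4, 0],
    [0, 0, 0, 0, 0, -4, 0],
    [0, 0, 0, 0, 0, -4, 0],
    [0, 0, 0, 0, 0, -4, 0],
    [0, 0, 0, 0, 0, -4, 0],
    [0, 0, 0, 0, 0, 0, 0]
  ]
}}

```text
time: 4.85
tool_pos: [0.5239, -0.2388, 0.1675]
ee_rot: [-3.023, -0.002, -1.376]
wrist_force: [-5.6, -1.2, 5.2]
width: 0.0005
```

Run:
```python
from h import *
o=get_obs();print(o["time"],o["tool_pos"],o["wrist_force"])
im=snapshot("scene")[:,:,::-1]
cv2.imwrite("pics/scene2c.png",cv2.resize(im[60:310,140:390],None,fx=2.4,fy=2.4,interpolation=cv2.INTER_CUBIC))
cv2.imwrite("pics/wrist3.png",snapshot("wrist")[:,:,::-1])
```

```text
4.85 [ 0.52389706 -0.23881458  0.16748824] [-5.56152912 -1.16696458  5.15424842]
```

View pics/scene2c.png

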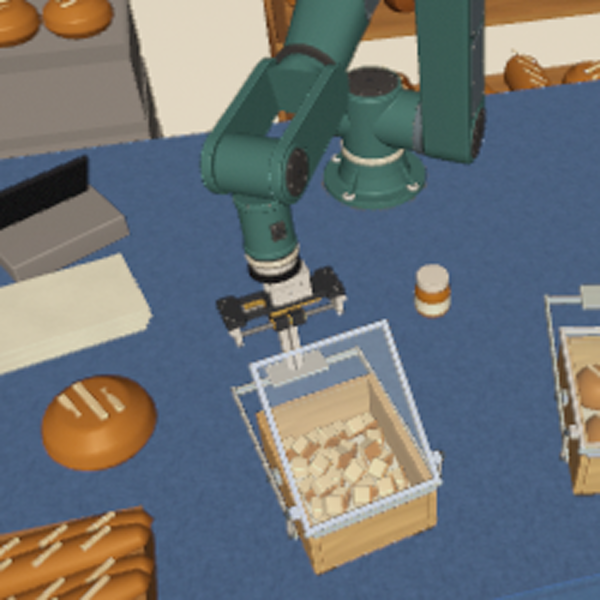

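View pics/wrist3.png

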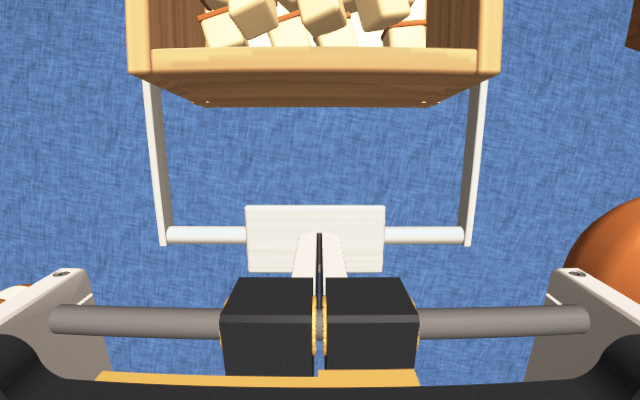

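The lid is about half open, well clear of the hand, and only the plate is touched (about 5 N vertical). I'll keep pressing in small steps.

Call:
{"name": "jog_arm", "arguments": {
  "moves": [
    [0, 0, 0, 0, 0, -3, 0],
    [0, 0, 0, 0, 0, -3, 0],
    [0, 0, 0, 0, 0, -3, 0],
    [0, 0, 0, 0, 0, -3, 0],
    [0, 0, 0, 0, 0, -2, 0],
    [0, 0, 0, 0, 0, -2, 0],
    [0, 0, 0, 0, 0, 0, 0]
  ]
}}

```text
time: 5.82
tool_pos: [0.5249, -0.2385, 0.1508]
ee_rot: [-3.021, -0.001, -1.376]
wrist_force: [-2.1, -2.4, 3.2]
width: 0.0003
```

Run:
```python
from h import *
o=get_obs();print(o["time"],o["tool_pos"],o["wrist_force"])
im=snapshot("scene")[:,:,::-1]
cv2.imwrite("pics/scene3c.png",cv2.resize(im[60:310,140:390],None,fx=2.4,fy=2.4,interpolation=cv2.INTER_CUBIC))
cv2.imwrite("pics/wrist4.png",snapshot("wrist")[:,:,::-1])
```

```text
5.825 [ 0.52490536 -0.23845179  0.15077329] [-2.08811864 -2.4103131   3.19914089]
```

View pics/scene3c.png

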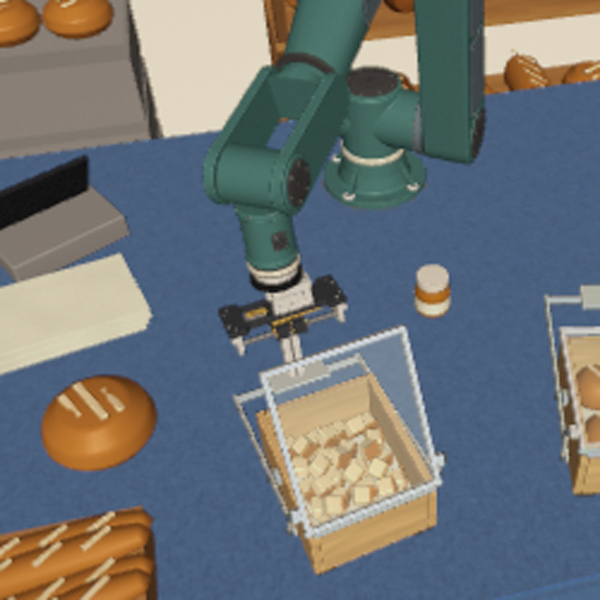

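View pics/wrist4.png

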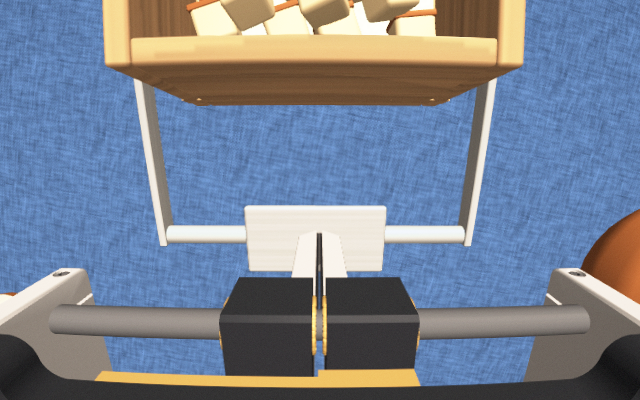

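Call:
{"name": "jog_arm", "arguments": {
  "moves": [
    [0, 0, 0, 0, 0, -1.5, 0],
    [0, 0, 0, 0, 0, -1.5, 0],
    [0, 0, 0, 0, 0, 0, 0]
  ]
}}

```text
time: 6.3
tool_pos: [0.525, -0.238, 0.1475]
ee_rot: [-3.021, -0.0, -1.376]
wrist_force: [0.9, -2.1, 2.5]
width: 0.0003
```

Call:
{"name": "jog_arm", "arguments": {
  "moves": [
    [0, 0, 0, 0, 0, -1.5, 0],
    [0, 0, 0, 0, 0, -1, 0],
    [0, 0, 0, 0, 0, 0, 0]
  ]
}}

```text
time: 6.68
tool_pos: [0.5251, -0.238, 0.1472]
ee_rot: [-3.02, -0.001, -1.376]
wrist_force: [-4.5, -0.4, 11.4]
width: 0.0002
```

The force has risen to 11 N and the height stopped following the command, so the lever is on its stop. I'll hold and look.

Call:
{"name": "jog_arm", "arguments": {
  "moves": [
    [0, 0, 0, 0, 0, -1, 0],
    [0, 0, 0, 0, 0, 0, 0],
    [0, 0, 0, 0, 0, 0, 0],
    [0, 0, 0, 0, 0, 0, 0],
    [0, 0, 0, 0, 0, 0, 0],
    [0, 0, 0, 0, 0, 0, 0],
    [0, 0, 0, 0, 0, 0, 0],
    [0, 0, 0, 0, 0, 0, 0],
    [0, 0, 0, 0, 0, 0, 0],
    [0, 0, 0, 0, 0, 0, 0],
    [0, 0, 0, 0, 0, 0, 0],
    [0, 0, 0, 0, 0, 0, 0]
  ]
}}

```text
time: 8.18
tool_pos: [0.5251, -0.2381, 0.1471]
ee_rot: [-3.02, -0.001, -1.376]
wrist_force: [-5.2, 0.4, 13.3]
width: 0.0006
```

Run:
```python
from h import *
o=get_obs();print(o["time"],o["tool_pos"],o["wrist_force"])
# predicted front corners of the lid at various angles (hinge 226 behind front, z~.118)
th=.195;ex=np.array([np.cos(th),np.sin(th),0]);ey=np.array([-np.sin(th),np.cos(th),0]);ez=np.array([0,0,1.])
H=np.array([.732,-.195,0])+ex*.113+ez*.118
for a in (.9,.98,1.05,1.15):
    q=[(proj("scene",H-ex*.226*np.cos(a)+ez*.226*np.sin(a)+s*ey*.093)-[140,60])*2.4 for s in(-1,1)]
    print(a,np.round(q,0).tolist())
im=snapshot("scene")[:,:,::-1]
cv2.imwrite("pics/scene4c.png",cv2.resize(im[60:310,140:390],None,fx=2.4,fy=2.4,interpolation=cv2.INTER_CUBIC))
```

```text
8.175 [ 0.52506699 -0.23806237  0.14712323] [-5.16817852  0.36650555 13.25430476]
0.9 [[252.0, 365.0], [393.0, 319.0]]
0.98 [[255.0, 368.0], [397.0, 320.0]]
1.05 [[258.0, 371.0], [402.0, 323.0]]
1.15 [[262.0, 377.0], [408.0, 328.0]]
```

View pics/scene4c.png

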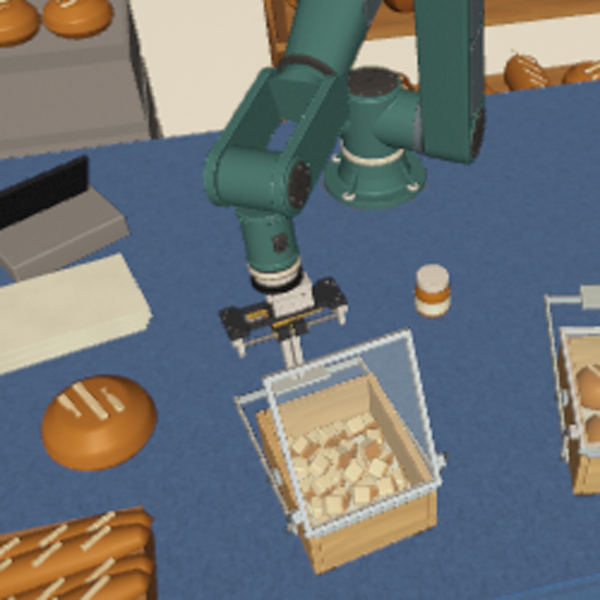

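The lid's front corners at (266,380) and (410,333) match the 1.15 rad prediction, so it is fully open. I'll hold for over a second more, then start up slowly.

Call:
{"name": "jog_arm", "arguments": {
  "moves": [
    [0, 0, 0, 0, 0, 0, 0],
    [0, 0, 0, 0, 0, 0, 0],
    [0, 0, 0, 0, 0, 0, 0],
    [0, 0, 0, 0, 0, 0, 0],
    [0, 0, 0, 0, 0, 0, 0],
    [0, 0, 0, 0, 0, 0, 0],
    [0, 0, 0, 0, 0, 0, 0],
    [0, 0, 0, 0, 0, 0, 0],
    [0, 0, 0, 0, 0, 0, 0],
    [0, 0, 0, 0, 0, 0, 0],
    [0, 0, 0, 0, 0, 0, 0],
    [0, 0, 0, 0, 0, 0, 0]
  ]
}}

```text
time: 9.72
tool_pos: [0.5251, -0.2381, 0.1471]
ee_rot: [-3.02, -0.001, -1.376]
wrist_force: [-4.9, 0.4, 13.6]
width: 0.0004
```

Call:
{"name": "jog_arm", "arguments": {
  "moves": [
    [0, 0, 0, 0, 0, 2, 0],
    [0, 0, 0, 0, 0, 2, 0],
    [0, 0, 0, 0, 0, 2, 0],
    [0, 0, 0, 0, 0, 2, 0],
    [0, 0, 0, 0, 0, 2, 0],
    [0, 0, 0, 0, 0, 2, 0],
    [0, 0, 0, 0, 0, 2, 0],
    [0, 0, 0, 0, 0, 2, 0],
    [0, 0, 0, 0, 0, 2, 0],
    [0, 0, 0, 0, 0, 2, 0],
    [0, 0, 0, 0, 0, 2, 0],
    [0, 0, 0, 0, 0, 2, 0]
  ]
}}

```text
time: 11.22
tool_pos: [0.5242, -0.2381, 0.1683]
ee_rot: [-3.023, 0.0, -1.376]
wrist_force: [-5.6, -2.9, 4.7]
width: 0.0004
```

Run:
```python
from h import *
o=get_obs();print(o["time"],o["tool_pos"],o["wrist_force"])
im=snapshot("scene")[:,:,::-1]
cv2.imwrite("pics/scene5c.png",cv2.resize(im[60:310,140:390],None,fx=2.4,fy=2.4,interpolation=cv2.INTER_CUBIC))
```

```text
11.225 [ 0.52422464 -0.23810948  0.16830867] [-5.62167029 -2.87376445  4.72487781]
```

View pics/scene5c.png

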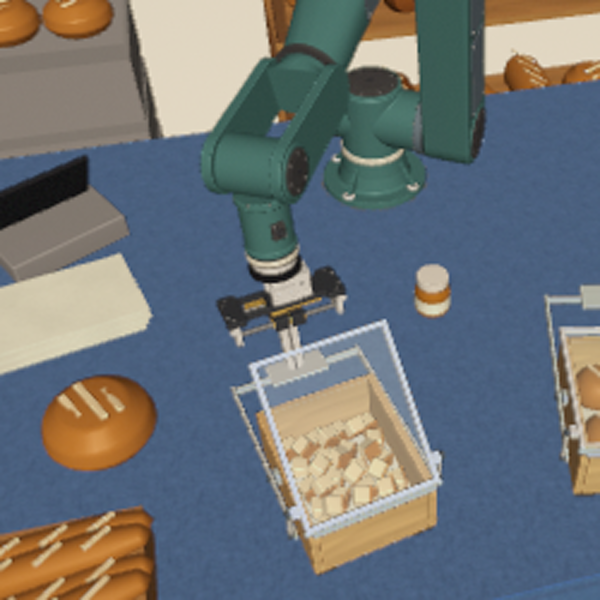

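The lid follows the finger down. I'll keep rising at the same slow pace.

Call:
{"name": "jog_arm", "arguments": {
  "moves": [
    [0, 0, 0, 0, 0, 2, 0],
    [0, 0, 0, 0, 0, 2, 0],
    [0, 0, 0, 0, 0, 2, 0],
    [0, 0, 0, 0, 0, 2, 0],
    [0, 0, 0, 0, 0, 2, 0],
    [0, 0, 0, 0, 0, 2, 0],
    [0, 0, 0, 0, 0, 2, 0],
    [0, 0, 0, 0, 0, 2, 0],
    [0, 0, 0, 0, 0, 2, 0],
    [0, 0, 0, 0, 0, 2, 0],
    [0, 0, 0, 0, 0, 2, 0],
    [0, 0, 0, 0, 0, 2, 0]
  ]
}}

```text
time: 12.78
tool_pos: [0.5252, -0.2378, 0.1933]
ee_rot: [-3.019, -0.0, -1.376]
wrist_force: [-3.3, -0.2, 7.2]
width: 0.0006
```

Call:
{"name": "jog_arm", "arguments": {
  "moves": [
    [0, 0, 0, 0, 0, 1.5, 0],
    [0, 0, 0, 0, 0, 1.5, 0],
    [0, 0, 0, 0, 0, 1.5, 0],
    [0, 0, 0, 0, 0, 1.5, 0],
    [0, 0, 0, 0, 0, 1.5, 0],
    [0, 0, 0, 0, 0, 1.5, 0],
    [0, 0, 0, 0, 0, 1.5, 0],
    [0, 0, 0, 0, 0, 1.5, 0],
    [0, 0, 0, 0, 0, 1.5, 0],
    [0, 0, 0, 0, 0, 1.5, 0],
    [0, 0, 0, 0, 0, 1.5, 0],
    [0, 0, 0, 0, 0, 1.5, 0]
  ]
}}

```text
time: 14.28
tool_pos: [0.5255, -0.2374, 0.2102]
ee_rot: [-3.019, 0.0, -1.375]
wrist_force: [1.6, -0.9, 2.0]
width: 0.0008
```

Run:
```python
from h import *
o=get_obs();print(o["time"],o["tool_pos"],o["wrist_force"])
im=snapshot("scene")[:,:,::-1]
cv2.imwrite("pics/scene6c.png",cv2.resize(im[60:310,140:390],None,fx=2.4,fy=2.4,interpolation=cv2.INTER_CUBIC))
```

```text
14.275 [ 0.52548855 -0.23744331  0.21017914] [ 1.62916891 -0.85127755  1.95409448]
```

View pics/scene6c.png

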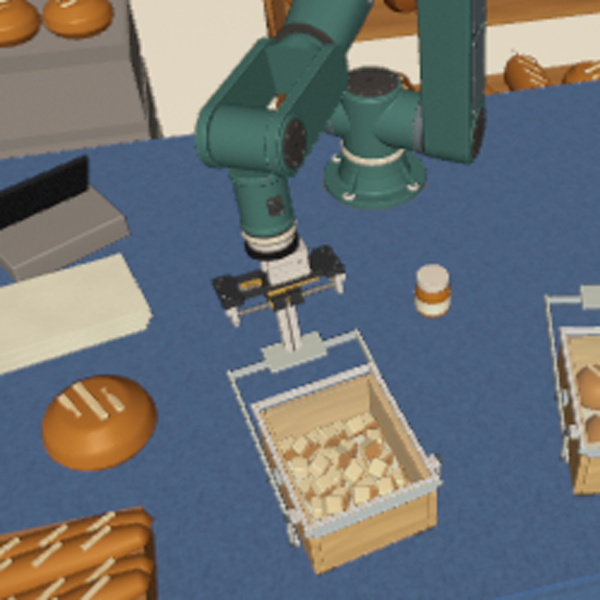

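The lid looks shut. I'll ease off the last millimetres, then retreat up and towards the robot.

Call:
{"name": "jog_arm", "arguments": {
  "moves": [
    [0, 0, 0, 0, 0, 1.5, 0],
    [0, 0, 0, 0, 0, 1.5, 0],
    [0, 0, 0, 0, 0, 2, 0],
    [0, 0, 0, 0, 0, 4, 0],
    [0, 0, 0, -3, -1, 10, 0],
    [0, 0, 0, -10, -2, 20, 0],
    [0, 0, 0, -15, -3, 25, 0],
    [0, 0, 0, -15, -3, 25, 0],
    [0, 0, 0, -10, -3, 15, 0],
    [0, 0, 0, 0, 0, 0, 0],
    [0, 0, 0, 0, 0, 0, 0],
    [0, 0, 0, 0, 0, 0, 0]
  ]
}}

```text
time: 15.82
tool_pos: [0.4717, -0.2498, 0.3127]
ee_rot: [-3.023, 0.002, -1.376]
wrist_force: [-0.2, 0.7, -0.6]
width: 0.0006
```

Run:
```python
from h import *
o=get_obs();print(o["time"],o["tool_pos"],o["wrist_force"],np.abs(o["qvel"]).max())
im=snapshot("scene")[:,:,::-1]; a=cv2.imread("pics/scene0.png")
cv2.imwrite("pics/scene7.png",im)
cv2.imwrite("pics/scene7c.png",cv2.resize(np.hstack([a[185:305,225:345],im[185:305,225:345]]),None,fx=3.3,fy=3.3,interpolation=cv2.INTER_CUBIC))
d=cv2.absdiff(a,im).max(2)
for n,(l,t,r,b) in dict(cubes=(232,192,328,302),rolls=(364,174,446,268),loaf=(155,212,209,258),bottle=(444,152,468,196),jar=(311,168,332,196)).items(): print(n,d[t:b,l:r].max(),(d[t:b,l:r]>25).sum())
```

```text
15.825 [ 0.47169804 -0.24978775  0.31265297] [-0.22542209  0.6690273  -0.56812853] 0.004429246643450867
cubes 16 0
rolls 5 0
loaf 6 0
bottle 9 0
jar 4 0
```

View pics/scene7c.png

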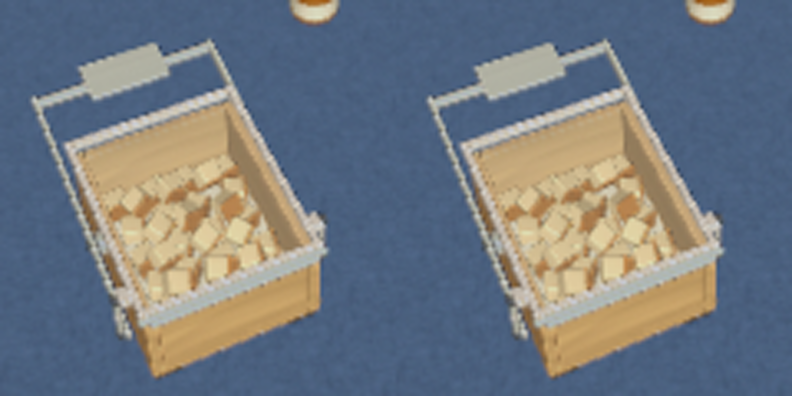

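View pics/scene7.png

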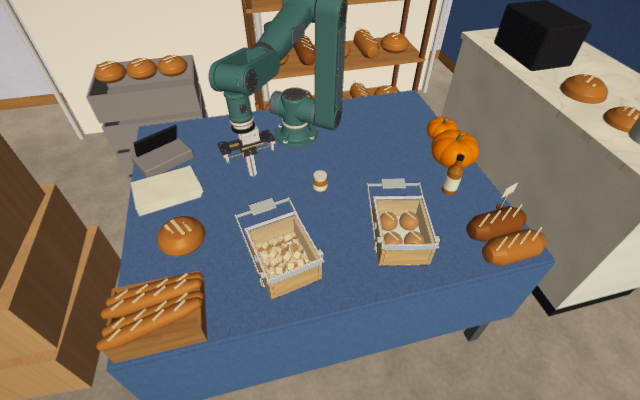

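The picture matches the first one at the bins, loaf, bottle and jar. The hand is clear at (250,155). Handing in.

```bash
python3 -c "
from bench import *
print(close_job())"
```

```text
the job is handed in; nothing more can be done
None
```

I pressed the cubes bin's lever with the closed fingertips until it reached its stop, and held it there for about 3 s. I then let it up at 12–16 mm/s, so the lid came down with the finger and shut, and moved the hand clear. The job was handed in at about 16 s of the 45 s allowed.

- **Lid fully open:** its front corners in the scene picture matched the position predicted for 1.15 rad. The vertical force was about 13 N, with the lever on its stop.
- **Slamming:** I did not measure the lid's speed directly. The slow rise, with force still on the fingers in every reading until the lid looked shut, should keep it well below the 2 rad/s limit.
- **At the end:** both bins, the loaf, the bottle and the jar look the same as in the first picture. The wrist force was back to about zero.

None of my checks failed or disagreed. The hand-in itself reports no verdict.

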